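# Fit the filter cell to a rearing chamber's vent neck and hold it home

### The job

Take the hinged steel leaf of the insect-rearing chamber by its red bar and flip it right over, so that its orange sprung seal faces up around the vent neck. Then fetch the blue knurled filter cell, set it open end down over the neck and turn it until its hidden keyways drop over the cross pin, push it fully home against the spring of the seal, and finish still holding it there with the gripper, pushed home. Leave the vials, jar, dish and forceps where they are.

Things in the scene. Friction and masses are not known exactly. Their poses are not given: they have to be found in the camera images.
- neck (a point): On the upright axis of the vent neck, 70 mm above the table: the height of the leaf's upper face once flipped over. The neck rises from the rearing chamber, a fixed white box 130 x 100 x 62 mm with a grey lid 3 mm wider all round, at another place and yaw each time. Axes of the chamber: z up, y from the neck to the leaf's hinge, x along the hinge.
- neck_top (a point): Middle of the neck's flat top, 28 mm above point neck, same axes. The neck is a bare metal cylinder of 36 mm diameter; its last 5 mm taper to 29 mm.
- pin_mid (a point): Middle of the cross pin, on the neck's axis 15.5 mm above point neck; axes of the chamber, not of the pin. The level metal pin, 5 mm thick, sticks out 6 mm on both sides of the neck (48 mm tip to tip). The level direction in which it points is different each time and not told by this entry.
- hinge (a point): Middle of the leaf's hinge axis, 65 mm from the neck axis along the chamber's +y, 68 mm above the table. The axis is level, along the chamber's x.
- leaf (a joint): Angle of the leaf, rad: 0 = lying out level, away from the neck; pi/2 = upright; pi = flipped over, level around the neck (end stop). Starts at 0 to 0.5. Stiff hinge: it stays where it is left; about 3 N at the bar turns it. The leaf is a round steel plate 4 mm thick, 84 mm across, with a 52 mm hole whose centre is 65 mm from the hinge.
- bar (a point): Middle of the leaf's red grip bar: round, 10 mm thick, 60 mm long, parallel to the hinge and 145 mm from it, held by two arms; 38 mm lie free between its centre line and the plate's rim. It can be pinched from above at any leaf angle and turns between the fingers. At 0 and pi it is 68 mm above the table, over free space.
- seal (a joint): Compression of the orange sprung seal ring (54 mm inside, 76 mm outside diameter) on the leaf, m: 0 = free, 6 mm proud of the leaf; 0.006 = flush, end stop. The spring gives 2 N when free, 11 N when flush. It is under the leaf at first; once flipped it lies face up around the neck and the cell's lower rim presses on it.
- cell: Blue knurled filter cell, a round cap 62 mm diameter, 36 mm tall, 100 to 185 g, white mesh top, standing open end down on the table left or right of the chamber. Origin at the centre of its lower rim, z up. Its rim stops on the pin 18 mm above point neck unless its keyways stand over the pin within about 5 degrees; then it slides to the seal (6 mm) and can be pressed to 0.
- cell_top (a point): Middle of the cell's top, 36 mm above its rim; axes of the cell. Bore 39 mm diameter, 33 mm deep. Inside, hidden by wall and top, four keyways 10 mm wide run up the whole bore from the rim, a quarter turn apart along the cell's +x, +y, -x, -y, and take the two pin ends. There is no catch: let go, the spring lifts the cell.
- vial_a: Capped sample vial, 40 mm diameter at the cap, 72 mm tall, standing on the table left or right of the chamber; origin under its base. Leave alone.
- vial_b: Another such vial, behind the chamber. Leave alone.
- vial_c: Another such vial, behind the chamber. Leave alone.
- jar: Closed jar, 72 mm diameter, 100 mm tall, behind the chamber; origin under its base. Leave alone.
- dish: Covered flat glass dish, 92 mm diameter, 15 mm tall, near the robot's right; origin under its base. Leave alone.
- forceps: Long steel forceps, 240 mm, lying flat on the left; origin under the middle. Leave alone.
Mind the look-alikes: they are no part of the job. What is shaped like the cell but pink is not meant.

How it is judged:
By the outcome, as a careful person would: the job done as asked, in the order asked, and still so for the second after the job is handed in, while the arm keeps its last pose, push and grip.
It also fails if it takes over 72 s, if anything falls off the work surface, if the arm or the gripper's body presses on something with over 40 N, if the wrist force passes 120 N, or if a joint passes its speed limit or range.

### The arm

A 6-joint arm with a two-finger parallel gripper is mounted at the origin on the work surface. World frame = base frame: x ahead of the robot, y to its left, z up, the work surface at z = 0. Lengths are in m, angles in rad, forces in N, time in s.
With the tool pointing down it reaches from about 0.375 to 0.975 m from the base axis. Payload 3.8 kg.
Tool frame: the origin (TCP) lies between the finger pads; the fingertips stand 14 mm ahead of it and the grasp point (between the pads) lies 5 mm behind it; z points along the fingers, y is the line along which they close (so a half turn about z gives the same grasp; the last joint's range is limited). The gripper opens to 85 mm and grips with 20 to 120 N. Pads are 22 mm wide; open, the fingers measure 114 mm over their backs; the gripper's body (76 mm by 85 mm) begins 54 mm behind the grasp point. The pads swing forward as they close: fully open they stand 13 mm farther back than shut.
Start: joints at [-1.137, 0.264, 1.604, -0, 1.274, -0.037], TCP at [0.306, -0.602, 0.245] pointing down, gripper open.
Joint ranges: [-2.63, 2.63], [-0.94, 2.18], [0.31, 2.57], [-1.31, 4.45], [0, 2.66], [-2.55, 2.55]. Speed limits (rad/s): [2.57, 2.57, 3.14, 3.14, 3.14, 3.14].

### API

Orientations are given as [roll, pitch, yaw] about the fixed x, y, z axes, in that order (R = Rz(yaw) Ry(pitch) Rx(roll)).
In Python, from workcell import * gives the robot as it stands.
- The arm moves only by the tool move_arm, never from a script. Its argument "plan" is one flat list of numbers, 7 for each row, row after row: the finger opening in mm, from 0 to 85.4, then the shift along the world's x, y, z in units of 40 mm (1.0 is 40 mm), then the turn, a rotation vector about the world's x, y, z in units of 6 degrees (1.0 is 6 degrees). In form: [jaw, tx, ty, tz, wx, wy, wz, jaw, tx, ty, tz, wx, wy, wz, ...]. A call has 1 to 10 rows; each row is the pose to reach, as a shift and turn from the pose commanded when the call began; what a row does not reach only later rows make up. A row lasts 1/12 s, in which the tool goes at most 41.7 mm and 7.16 degrees, less where a joint would pass 70% of its speed; a pose out of reach is approached as far as the arm can. A call with a gripper value outside its range is refused whole. The fingers move at their own pace and stop on an object; "newtons" is the grip in N (left out, the last holds). Time passes only in rows, so rows that repeat a pose let the fingers close. It gives the time, the measured TCP pose, the force, the opening and the grip force at its end, in the units of the state.
- observe(): the state, without advancing time (a new reading comes with each control period).
- camera(name): name is "scene" or "top" or "wrist"; returns a dict with "pixels" (420x560x3 uint8, red, green, blue), "mtx" (3x3 intrinsics, pixels), "dist" ([k1, k2, p1, p2, k3] as OpenCV has them; the pictures are not rectified), "world_to_cam" (4x4, takes a point from world to camera coordinates); the wrist camera has in their place "hand_eye" (4x4, takes a point from camera to tool coordinates, whose origin is the TCP and whose axes are the flange's). Camera axes: x right, y down, z forward; pixel columns grow to the right and rows downward; lengths in m; the calibration is good to about 2 mm. A picture is of the moment at which its call begins: read the wrist's pose just before it. There is no depth.
- job_done(): hands the job in; it is judged then, once.
The state is a dict: "clock": time; "joint_positions": joint angles; "dq": joint speeds; "joint_efforts": joint torques, N m; "eef_pos": TCP position; "tool_rot": TCP orientation; "contact_force": force on the tool from outside, world axes, zero at the start; "ft_torque": the same for the moment, N m; "width": finger opening in m; "grasp_force": force on a finger pad.
Only numpy, scipy, OpenCV 4.12 (cv2) and the standard library are available. Lean on these libraries where they do the work, as an engineer would, in place of code of your own. Each camera call takes 0.05 s, during which the arm holds its last target. There are 200 camera calls.

## Working session

There is one attempt and no reset: what is moved stays moved. The work goes in short steps, Python scripts to look and compute and a tool call to move; the robot and the scene stay as the last step left them, time stands still between calls to the robot, and variables do not carry over. Pictures are saved under pics/ and viewed, at most 10 in all, crops included, and the job is handed in when it is done.

Besides the shell and the picture viewer there is one more tool, called after "Call:" by a JSON object that holds its "api" and its "payload". move_arm: Moves the arm, as the interface text tells. Its arguments: {"type":"object","properties":{"plan":{"type":"array","items":{"type":"number"}},"newtons":{"type":"number"}},"required":["plan"]}

```bash
ls; mkdir -p pics
cat > h.py <<'E'
from workcell import *
import numpy as np, cv2
def snap(n,f):
    c=camera(n); cv2.imwrite('pics/'+f,c['pixels'][:,:,::-1]); return c
E
python3 - <<'E'
from h import *
import pickle
print(observe())
d={n:snap(n,n+'0.png') for n in ('scene','top')}
pickle.dump(d,open('cams.pkl','wb'))
for n in d: print(n,d[n]['mtx'],d[n]['dist'],d[n]['world_to_cam'])
a=np.hstack([d['scene']['pixels'],d['top']['pixels']])
E
```

```text
pics
{'clock': 0.0, 'joint_positions': array([-1.13691666e+00,  2.64749016e-01,  1.60537260e+00,  2.51607695e-05,
        1.27368562e+00, -3.68882922e-02]), 'dq': array([-0.003413  ,  0.00108192, -0.00034373, -0.00109272,  0.00149068,
       -0.00124765]), 'joint_efforts': array([-2.16964036e-03, -5.15121174e+01, -3.67316508e+01,  6.50673269e-05,
        1.29159409e-02,  2.27024697e-05]), 'eef_pos': array([ 0.30588099, -0.6009373 ,  0.24396552]), 'tool_rot': array([-3.13938046e+00, -1.05699481e-04,  4.70760453e-01]), 'contact_force': array([ 0.09750097, -0.77050669, -0.31289056]), 'ft_torque': array([-0.03304229,  0.01923726,  0.01295902]), 'grasp_force': 0.0, 'width': 0.0856095622367331}
scene [[531.85776266   0.         275.55502116]
 [  0.         531.85776266 209.12053384]
 [  0.           0.           1.        ]] [-0.11967117  0.          0.          0.          0.        ] [[ 0.79482156  0.60660398 -0.01703832 -0.44480536]
 [ 0.38605242 -0.5271012  -0.75705208 -0.16547252]
 [-0.46821173  0.59514363 -0.65313233  1.78847617]
 [ 0.          0.          0.          1.        ]]
top [[392.0223176    0.         279.89040647]
 [  0.         392.0223176  207.16838991]
 [  0.           0.           1.        ]] [-0.08549222  0.          0.          0.          0.        ] [[ 2.14743983e-02 -9.99768072e-01  1.62882460e-03 -2.19615956e-02]
 [-9.97102844e-01 -2.15360058e-02 -7.29528555e-02  5.76488206e-01]
 [ 7.29710140e-02 -5.74869683e-05 -9.97334060e-01  1.06761389e+00]
 [ 0.00000000e+00  0.00000000e+00  0.00000000e+00  1.00000000e+00]]
```

View pics/scene0.png

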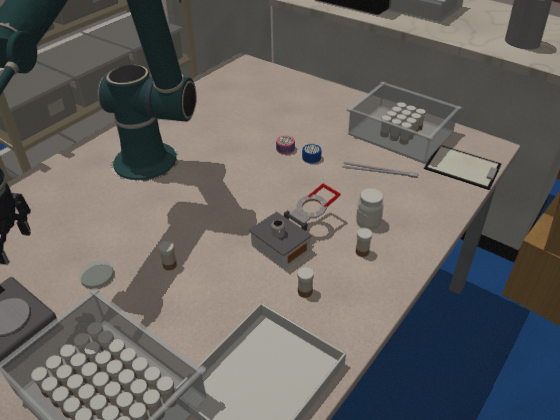

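View pics/top0.png

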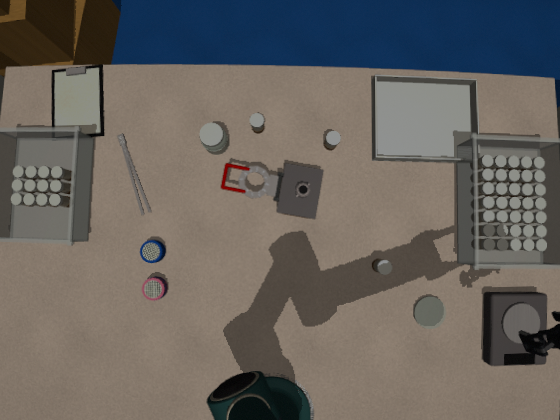

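The scene picture shows the blue cell at (312,153), the pink look-alike at (285,144), the neck at about (279,228) and the red bar at about (325,193). In the top picture the blue cell is at (152,251), pink at (153,288), the neck at (303,189) and the red bar at about (225,177). Next I'll enlarge these areas.

Run:
```python
import cv2,numpy as np
t=cv2.imread('pics/top0.png'); s=cv2.imread('pics/scene0.png')
r=lambda im,x,y,w,h,k:cv2.resize(im[y:y+h,x:x+w],None,fx=k,fy=k,interpolation=cv2.INTER_CUBIC)
A=r(t,210,150,130,75,6)
B=r(s,240,175,110,95,6)
cv2.imwrite('pics/c1.png',A)
cv2.imwrite('pics/c2.png',B)
```

```text
(no output)
```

View pics/c1.png

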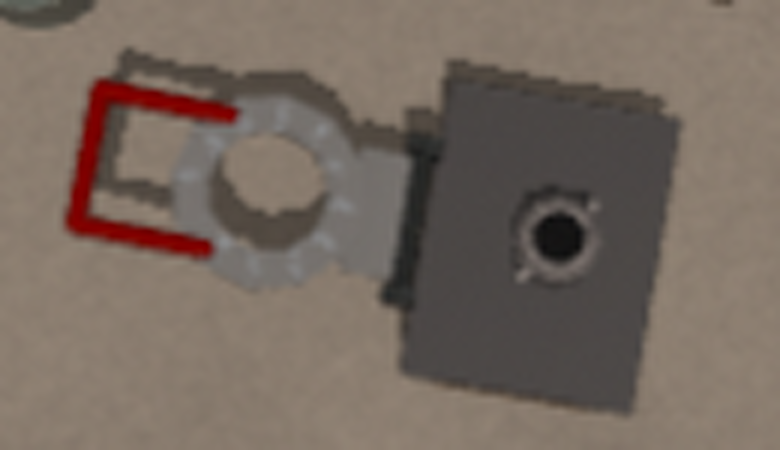

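View pics/c2.png

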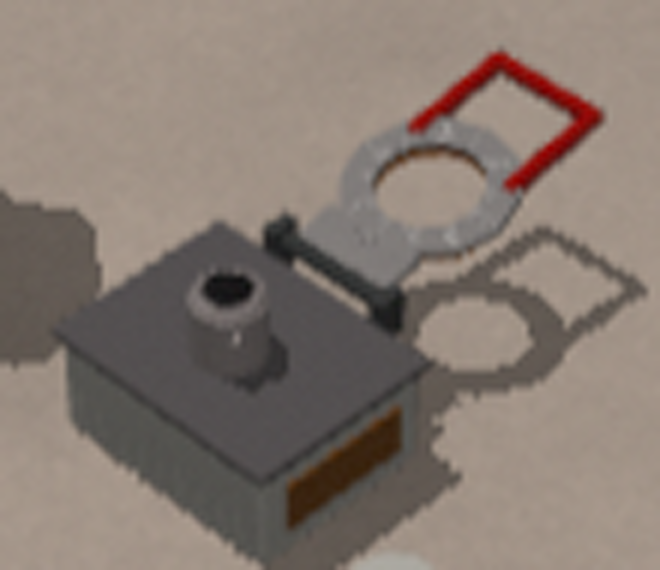

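The top crop shows the bar ends at (98,92) and (76,224), the neck top at (558,237) and the pin tips at (593,205) and (524,274). In the scene crop the bar ends are at (500,62) and (595,118), the neck top is at (229,290) and the hinge knobs are at (281,237) and (386,303).

```bash
cat >> h.py <<'E'
import pickle
def ray(c,uv):
    p=cv2.undistortPoints(np.array([[uv]],float),c['mtx'],c['dist'])[0,0]
    T=np.linalg.inv(c['world_to_cam']); d=T[:3,:3]@np.r_[p,1]; return T[:3,3],d/np.linalg.norm(d)
def tri(*cu):
    A=np.zeros((3,3));b=np.zeros(3)
    R=[ray(c,u) for c,u in cu]
    for o,d in R: P=np.eye(3)-np.outer(d,d);A+=P;b+=P@o
    x=np.linalg.solve(A,b); return x.round(4),[round(1e3*np.linalg.norm(np.cross(x-o,d)),1) for o,d in R]
def onz(c,u,z): o,d=ray(c,u); return (o+d*(z-o[2])/d[2]).round(4)
E
python3 - <<'E'
from h import *
d=pickle.load(open('cams.pkl','rb'));T,S=d['top'],d['scene']
t=lambda u,v:((u+.5)/6-.5+210,(v+.5)/6-.5+150)
s=lambda u,v:((u+.5)/6-.5+240,(v+.5)/6-.5+175)
for n,a,b in [('bar1',(98,92),(500,62)),('bar2',(76,224),(595,118)),('neck',(558,237),(229,290)),('h1',(424,145),(281,237)),('h2',(398,295),(386,303))]:
    print(n,tri((T,t(*a)),(S,s(*b))))
print('pin',onz(T,t(593,205),.0855),onz(T,t(524,274),.0855),'necktop@.098',onz(T,t(558,237),.098))
print('h@.068',onz(T,t(424,145),.068),onz(T,t(398,295),.068))
for c,n in((T,'top'),(S,'scene')):
    p=c['pixels'].astype(int); m=((p[:,:,2]>p[:,:,0]*1.5+20)&(p[:,:,2]>60)); 
    x0,y0=(130,230) if n=='top' else (295,138)
    m=m[y0:y0+45,x0:x0+45].astype(np.uint8)
    ys,xs=np.nonzero(m); print(n,xs.min()+x0,xs.max()+x0,ys.min()+y0,ys.max()+y0,len(xs))
def crop(n,x,y,w,h,k): return cv2.resize(d[n]['pixels'][y:y+h,x:x+w,::-1],None,fx=k,fy=k,interpolation=cv2.INTER_CUBIC)
cv2.imwrite('pics/c3.png',np.hstack([crop('top',130,230,40,40,9),crop('scene',292,133,40,40,9)]))
E
```

```text
bar1 (array([0.6593, 0.1169, 0.1299]), [np.float64(17.7), np.float64(17.7)])
bar2 (array([0.6433, 0.1617, 0.0497]), [np.float64(21.0), np.float64(21.0)])
neck (array([ 0.6198, -0.0672,  0.0965]), [np.float64(0.3), np.float64(0.3)])
h1 (array([ 0.6408, -0.0225,  0.1109]), [np.float64(20.6), np.float64(20.6)])
h2 (array([0.6183, 0.0165, 0.0234]), [np.float64(23.4), np.float64(23.4)])
pin [ 0.6354 -0.0831  0.0855] [ 0.6044 -0.0534  0.0855] necktop@.098 [ 0.6194 -0.0673  0.098 ]
h@.068 [ 0.663  -0.0086  0.068 ] [0.5956 0.0015 0.068 ]
top 140 162 240 262 140
scene 303 320 145 162 114
```

View pics/c3.png

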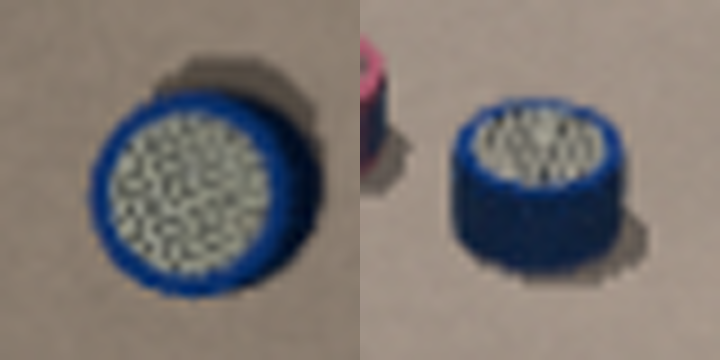

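The crop shows the cell's mesh centre at (192,190) in the top part and (177,143) in the scene part. I had matched the bar and hinge ends the wrong way round, so I'm redoing them swapped.

Run:
```python
from h import *
d=pickle.load(open('cams.pkl','rb'));T,S=d['top'],d['scene']
t=lambda u,v:((u+.5)/6-.5+210,(v+.5)/6-.5+150)
s=lambda u,v:((u+.5)/6-.5+240,(v+.5)/6-.5+175)
for n,a,b in [('bar1',(98,92),(595,118)),('bar2',(76,224),(500,62)),('neck',(558,237),(229,290)),('h1',(424,145),(386,303)),('h2',(398,295),(281,237))]:
    print(n,tri((T,t(*a)),(S,s(*b))))
print('cell',tri((T,(192.5/9-.5+130,190.5/9-.5+230)),(S,(177.5/9-.5+292,143.5/9-.5+133))))
```

```text
bar1 (array([0.6808, 0.1353, 0.0894]), [np.float64(0.8), np.float64(0.8)])
bar2 (array([0.6223, 0.1428, 0.0907]), [np.float64(0.9), np.float64(0.9)])
neck (array([ 0.6198, -0.0672,  0.0965]), [np.float64(0.3), np.float64(0.3)])
h1 (array([ 0.6631, -0.0084,  0.0688]), [np.float64(0.2), np.float64(0.2)])
h2 (array([0.5964, 0.002 , 0.066 ]), [np.float64(0.7), np.float64(0.7)])
cell (array([0.4485, 0.3412, 0.0379]), [np.float64(0.0), np.float64(0.0)])
```

Call:
{"api": "move_arm", "payload": {"plan": [85, 4.3, 9.2, 0, 0, 0, -5.98, 85, 4.3, 9.2, 0, 0, 0, -5.98, 85, 4.3, 9.2, 0, 0, 0, -5.98, 85, 4.3, 9.2, 0, 0, 0, -5.98, 85, 4.3, 9.2, 0, 0, 0, -5.98, 85, 4.3, 9.2, 0, 0, 0, -5.98, 85, 4.3, 9.2, 0, 0, 0, -5.98, 85, 4.3, 9.2, 0, 0, 0, -5.98, 85, 4.3, 9.2, 0, 0, 0, -5.98, 85, 4.3, 9.2, 0, 0, 0, -5.98]}}

```text
clock: 0.93
eef_pos: [0.4785, -0.2307, 0.2449]
tool_rot: [-3.141, 0.0, -0.155]
contact_force: [0.6, -0.8, -0.3]
width: 0.085
grasp_force: 0.0
```

Call:
{"api": "move_arm", "payload": {"plan": [85, 4.33, 9.3, 0, 0, 0, 0, 85, 4.33, 9.3, 0, 0, 0, 0, 85, 4.33, 9.3, 0, 0, 0, 0, 85, 4.33, 9.3, 0, 0, 0, 0, 85, 4.33, 9.3, 0, 0, 0, 0, 85, 4.33, 9.3, 0, 0, 0, 0, 85, 4.33, 9.3, 0, 0, 0, 0, 85, 4.33, 9.3, 0, 0, 0, 0, 85, 4.33, 9.3, 0, 0, 0, 0, 85, 4.33, 9.3, 0, 0, 0, 0]}}

```text
clock: 1.77
eef_pos: [0.6517, 0.1412, 0.2446]
tool_rot: [-3.141, 0.001, -0.154]
contact_force: [0.7, -1.6, 0.5]
width: 0.0848
grasp_force: 0.0
```

Run:
```python
from h import *
o=observe();c=snap('wrist','w1.png')
print(o['eef_pos'],o['tool_rot'],o['joint_positions'].round(2));print(c['hand_eye'],c['mtx'],c['dist'])
```

```text
[0.65170702 0.14124    0.24459012] [-3.14134810e+00  7.59851764e-04 -1.54461869e-01] [0.18 0.25 1.62 0.   1.27 1.9 ]
[[-3.67573589e-04 -9.47754061e-01 -3.19001732e-01  8.19339658e-02]
 [ 9.99999698e-01 -5.66924107e-04  5.32069670e-04  6.11649219e-05]
 [-6.85120963e-04 -3.19001440e-01  9.47753983e-01 -1.29640075e-01]
 [ 0.00000000e+00  0.00000000e+00  0.00000000e+00  1.00000000e+00]] [[368.3796588    0.         282.47350872]
 [  0.         368.3796588  211.85110354]
 [  0.           0.           1.        ]] [-0.0247774  0.         0.         0.         0.       ]
```

View pics/w1.png

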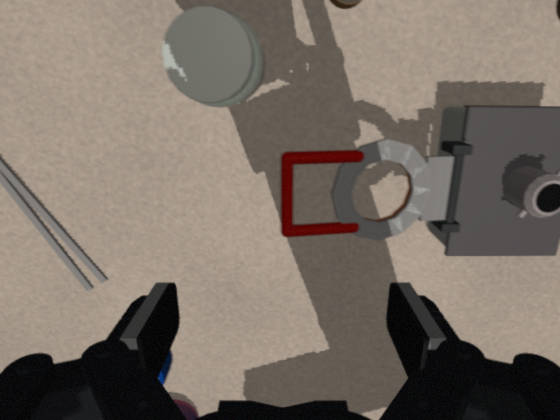

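The wrist view shows the bar from (288,157) to (289,231), the hinge at the right and the neck top at (550,198). I'll check those against the fixed-camera estimate.

```bash
cat >> h.py <<'E'
from scipy.spatial.transform import Rotation as Ro
HE=np.array([[-3.67573589e-04,-9.47754061e-01,-3.19001732e-01,8.19339658e-02],[9.99999698e-01,-5.66924107e-04,5.32069670e-04,6.11649219e-05],[-6.85120963e-04,-3.19001440e-01,9.47753983e-01,-1.29640075e-01],[0,0,0,1]])
def wc(pos,rpy):
    B=np.eye(4);B[:3,:3]=Ro.from_euler('xyz',rpy).as_matrix();B[:3,3]=pos
    return dict(mtx=np.array([[368.3796588,0,282.47350872],[0,368.3796588,211.85110354],[0,0,1]]),dist=np.array([-0.0247774,0,0,0,0]),world_to_cam=np.linalg.inv(B@HE))
E
python3 - <<'E'
from h import *
W=wc([0.65170702,0.14124,0.24459012],[-3.14134810,7.59851764e-04,-1.54461869e-01])
d=pickle.load(open('cams.pkl','rb'));T,S=d['top'],d['scene']
t=lambda u,v:((u+.5)/6-.5+210,(v+.5)/6-.5+150)
s=lambda u,v:((u+.5)/6-.5+240,(v+.5)/6-.5+175)
for n,a,b,w in [('bar1',(98,92),(595,118),(288,157)),('bar2',(76,224),(500,62),(289,231)),('neck',(558,237),(229,290),(550,198))]:
    print(n,tri((T,t(*a)),(S,s(*b)),(W,w)),onz(W,w,.09))
E
```

```text
bar1 (array([0.6813, 0.1336, 0.0906]), [np.float64(1.7), np.float64(1.1), np.float64(1.7)]) [0.6817 0.132  0.09  ]
bar2 (array([0.6222, 0.1415, 0.0921]), [np.float64(0.9), np.float64(1.6), np.float64(1.4)]) [0.6206 0.1404 0.09  ]
neck (array([ 0.6198, -0.0677,  0.0977]), [np.float64(0.6), np.float64(0.9), np.float64(0.8)]) [ 0.6161 -0.0741  0.09  ]
```

Call:
{"api": "move_arm", "payload": {"plan": [30, 0, -0.1, -0.8, 0, 0, 0, 30, 0, -0.1, -1.6, 0, 0, 0, 30, 0, -0.1, -2.0, 0, 0, 0, 30, 0, -0.1, -2.0, 0, 0, 0, 30, 0, -0.1, -2.4, 0, 0, 0, 30, 0, -0.1, -2.8, 0, 0, 0, 30, 0, -0.1, -3.2, 0, 0, 0, 30, 0, -0.1, -3.6, 0, 0, 0, 30, 0, -0.1, -3.96, 0, 0, 0, 30, 0, -0.1, -3.96, 0, 0, 0], "newtons": 40}}

```text
clock: 2.65
eef_pos: [0.6494, 0.1338, 0.0841]
tool_rot: [3.14, 0.005, -0.156]
contact_force: [-1.2, 1.1, -0.4]
width: 0.0299
grasp_force: 0.0
```

Call:
{"api": "move_arm", "payload": {"plan": [0, 0, 0, 0, 0, 0, 0, 0, 0, 0, 0, 0, 0, 0, 0, 0, 0, 0, 0, 0, 0, 0, 0, 0, 0, 0, 0, 0, 0, 0, 0, 0, 0, 0, 0]}}

```text
clock: 3.07
eef_pos: [0.6519, 0.1366, 0.0886]
tool_rot: [-3.138, -0.001, -0.156]
contact_force: [-0.7, 5.6, -1.7]
width: 0.0086
grasp_force: 38.9
```

Run:
```python
import numpy as np
th=np.linspace(.159,np.pi,25);y=np.array([.154,.988])
P=np.array([[*(y*.145*np.cos(t)),.145*np.sin(t)] for t in th])/.04
for k in (0,8,16):
    print([[float(v) for v in (P[k+i]-P[k]).round(2)] for i in range(1,9)])
```

```text
[[-0.02, -0.1, 0.44], [-0.04, -0.25, 0.86], [-0.07, -0.45, 1.26], [-0.11, -0.7, 1.64], [-0.15, -0.99, 1.98], [-0.21, -1.32, 2.28], [-0.26, -1.69, 2.53], [-0.32, -2.08, 2.74]]
[[-0.06, -0.42, 0.16], [-0.13, -0.85, 0.26], [-0.2, -1.29, 0.31], [-0.27, -1.74, 0.3], [-0.34, -2.18, 0.24], [-0.41, -2.61, 0.12], [-0.47, -3.02, -0.05], [-0.53, -3.41, -0.27]]
[[-0.06, -0.36, -0.27], [-0.11, -0.68, -0.58], [-0.15, -0.96, -0.93], [-0.19, -1.2, -1.31], [-0.22, -1.38, -1.72], [-0.24, -1.52, -2.15], [-0.25, -1.6, -2.59], [-0.25, -1.63, -3.04]]
```

Call:
{"api": "move_arm", "payload": {"plan": [0, -0.02, -0.1, 0.44, 0, 0, 0, 0, -0.04, -0.25, 0.86, 0, 0, 0, 0, -0.07, -0.45, 1.26, 0, 0, 0, 0, -0.11, -0.7, 1.64, 0, 0, 0, 0, -0.15, -0.99, 1.98, 0, 0, 0, 0, -0.21, -1.32, 2.28, 0, 0, 0, 0, -0.26, -1.69, 2.53, 0, 0, 0, 0, -0.32, -2.08, 2.74, 0, 0, 0]}}

```text
clock: 3.73
eef_pos: [0.6389, 0.0529, 0.2002]
tool_rot: [-3.137, -0.002, -0.155]
contact_force: [-2.4, 7.0, 2.4]
width: 0.0083
grasp_force: 39.2
```

Call:
{"api": "move_arm", "payload": {"plan": [0, -0.06, -0.42, 0.16, 0, 0, 0, 0, -0.13, -0.85, 0.26, 0, 0, 0, 0, -0.2, -1.29, 0.31, 0, 0, 0, 0, -0.27, -1.74, 0.3, 0, 0, 0, 0, -0.34, -2.18, 0.24, 0, 0, 0, 0, -0.41, -2.61, 0.12, 0, 0, 0, 0, -0.47, -3.02, -0.05, 0, 0, 0, 0, -0.53, -3.41, -0.27, 0, 0, 0]}}

```text
clock: 4.4
eef_pos: [0.618, -0.0858, 0.1885]
tool_rot: [-3.14, -0.003, -0.156]
contact_force: [0.4, 4.0, 2.5]
width: 0.0085
grasp_force: 39.6
```

Call:
{"api": "move_arm", "payload": {"plan": [0, -0.06, -0.36, -0.27, 0, 0, 0, 0, -0.11, -0.68, -0.58, 0, 0, 0, 0, -0.15, -0.96, -0.93, 0, 0, 0, 0, -0.19, -1.2, -1.31, 0, 0, 0, 0, -0.22, -1.38, -1.72, 0, 0, 0, 0, -0.24, -1.52, -2.15, 0, 0, 0, 0, -0.25, -1.6, -2.59, 0, 0, 0, 0, -0.25, -1.63, -3.04, 0, 0, 0, 0, -0.25, -1.63, -3.08, 0, 0, 0]}}

```text
clock: 5.15
eef_pos: [0.6103, -0.1482, 0.065]
tool_rot: [-3.137, -0.004, -0.157]
contact_force: [-3.6, 14.7, 23.8]
width: 0.0079
grasp_force: 48.5
```

Call:
{"api": "move_arm", "payload": {"plan": [30, 0, 0, 0, 0, 0, 0, 30, 0, 0, 0, 0, 0, 0, 30, 0, 0, 0, 0, 0, 0, 30, 0, 0, 0.8, 0, 0, 0, 30, 0, 0, 1.8, 0, 0, 0, 30, 0, 0, 2.8, 0, 0, 0, 30, 0, 0, 3.3, 0, 0, 0, 85, 0, 0.8, 3.5, 0, 0, 0.5, 85, -0.3, 1.8, 3.5, 0, 0, 1.5, 85, -0.6, 2.8, 3.5, 0, 0, 2.5]}}

```text
clock: 5.98
eef_pos: [0.584, -0.0393, 0.2032]
tool_rot: [3.14, -0.002, 0.108]
contact_force: [0.9, 0.7, -0.9]
width: 0.0656
grasp_force: 0.0
```

Call:
{"api": "move_arm", "payload": {"plan": [85, -3.35, 9.4, 0, 0, 0, 0.6, 85, -3.35, 9.4, 0, 0, 0, 0.6, 85, -3.35, 9.4, 0, 0, 0, 0.6, 85, -3.35, 9.4, 0, 0, 0, 0.6, 85, -3.35, 9.4, 0, 0, 0, 0.6, 85, -3.35, 9.4, 0, 0, 0, 0.6, 85, -3.35, 9.4, 0, 0, 0, 0.6, 85, -3.35, 9.4, 0, 0, 0, 0.6, 85, -3.35, 9.4, 0, 0, 0, 0.6, 85, -3.35, 9.4, 0, 0, 0, 0.6]}}

```text
clock: 6.82
eef_pos: [0.448, 0.34, 0.2017]
tool_rot: [-3.141, 0.0, 0.171]
contact_force: [0.8, -0.7, -1.0]
width: 0.0848
grasp_force: 0.0
```

Run:
```python
from h import *
o=observe();c=snap('wrist','w2.png');t=snap('top','t2.png');s=snap('scene','s2.png')
print(o['clock'],[float(x) for x in o['eef_pos'].round(4)],[float(x) for x in o['tool_rot'].round(4)],o['joint_positions'].round(2))
w=c['pixels'][:,:,::-1]
r=lambda im,x,y,w,h,k:cv2.resize(im['pixels'][y:y+h,x:x+w,::-1],None,fx=k,fy=k,interpolation=cv2.INTER_CUBIC)
a=r(t,260,150,80,80,5);b=r(s,240,190,80,80,5)
cv2.imwrite('pics/v2.png',np.hstack([a,b]))
```

```text
6.8167 [0.448, 0.34, 0.2017] [-3.1414, 0.0003, 0.1709] [0.6  0.08 1.9  0.   1.16 2.  ]
```

View pics/v2.png

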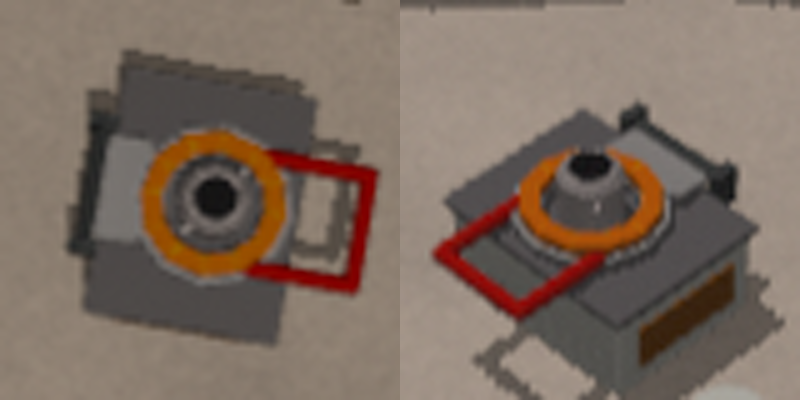

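View pics/w2.png

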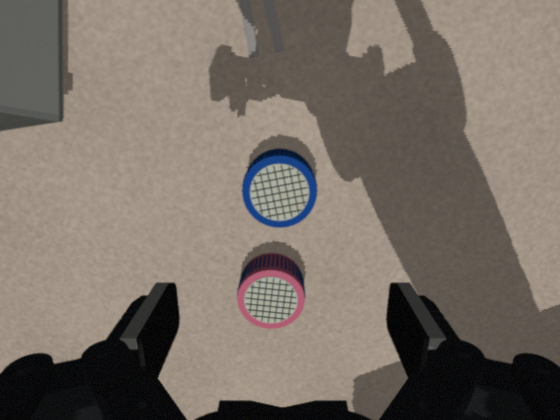

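The leaf is flipped, with the orange seal face up around the neck. The wrist view shows the blue cell's top at (279.5,192), with a mesh grid visible, and the pink one behind it at (271,298). Next I'll refine the cell's position and use the grid as a hint for its yaw.

Run:
```python
from h import *
W=wc([0.448,0.34,0.2017],[-3.1414,.0003,.1709])
d=pickle.load(open('cams.pkl','rb'));T,S=d['top'],d['scene']
u=(279.5,192)
print(tri((T,(192.5/9-.5+130,190.5/9-.5+230)),(S,(177.5/9-.5+292,143.5/9-.5+133)),(W,u)))
c=onz(W,u,.036);print(c)
im=cv2.cvtColor(cv2.imread('pics/w2.png'),cv2.COLOR_BGR2GRAY).astype(np.float32)
def prof(c,rad,a):
    g=np.arange(-rad,rad,.0002);X,Y=np.meshgrid(g,g);r=np.deg2rad(a)
    P=np.stack([c[0]+X*np.cos(r)-Y*np.sin(r),c[1]+X*np.sin(r)+Y*np.cos(r),0*X+.036],-1).reshape(-1,3)
    q,_=cv2.projectPoints(P,cv2.Rodrigues(W['world_to_cam'][:3,:3])[0],W['world_to_cam'][:3,3],W['mtx'],W['dist'])
    q=q.reshape(*X.shape,2).astype(np.float32);I=cv2.remap(im,q[...,0],q[...,1],cv2.INTER_CUBIC)
    return I.mean(0).std()+I.mean(1).std()
v=[(prof(c,.015,a),a) for a in range(-45,45)]
print(sorted(v)[::-1][:6])
# neck/pin refinement at higher zoom from new top view
t=cv2.imread('pics/t2.png')
```

```text
(array([0.4481, 0.3419, 0.0372]), [np.float64(0.6), np.float64(0.1), np.float64(0.5)])
[0.4475 0.3422 0.036 ]
[(np.float32(33.189972), 21), (np.float32(33.0438), 22), (np.float32(32.108383), 20), (np.float32(31.694878), 23), (np.float32(29.989311), 19), (np.float32(29.386726), 24)]
```

Call:
{"api": "move_arm", "payload": {"plan": [85, 0, 0.05, -0.8, 0, 0, 0, 85, 0, 0.05, -1.6, 0, 0, 0, 85, 0, 0.05, -2.4, 0, 0, 0, 85, 0, 0.05, -3.1, 0, 0, 0, 85, 0, 0.05, -3.6, 0, 0, 0, 85, 0, 0.05, -4.0, 0, 0, 0, 85, 0, 0.05, -4.3, 0, 0, 0, 85, 0, 0.05, -4.5, 0, 0, 0, 85, 0, 0.05, -4.59, 0, 0, 0, 85, 0, 0.05, -4.59, 0, 0, 0], "newtons": 60}}

```text
clock: 7.8
eef_pos: [0.4496, 0.3387, 0.0184]
tool_rot: [3.141, 0.001, 0.168]
contact_force: [0.2, 0.4, -0.1]
width: 0.0848
grasp_force: 0.0
```

Call:
{"api": "move_arm", "payload": {"plan": [50, 0, 0, 0, 0, 0, 0, 50, 0, 0, 0, 0, 0, 0, 50, 0, 0, 0, 0, 0, 0, 50, 0, 0, 0, 0, 0, 0, 50, 0, 0, 0, 0, 0, 0, 50, 0, 0, 0, 0, 0, 0]}}

```text
clock: 8.3
eef_pos: [0.4508, 0.3405, 0.0208]
tool_rot: [-3.14, -0.003, 0.17]
contact_force: [0.0, -0.7, 5.7]
width: 0.0604
grasp_force: 65.7
```

Call:
{"api": "move_arm", "payload": {"plan": [50, 0, 0, 0.8, 0, 0, 0, 50, 0, 0, 1.7, 0, 0, 0, 50, 0, 0, 2.7, 0, 0, 0, 50, 0, 0, 3.7, 0, 0, 0, 50, 0.2, -0.5, 4.5, 0, 0, 0.5, 50, 0.6, -1.4, 4.5, 0, 0, 1.2, 50, 1.0, -2.3, 4.5, 0, 0, 2.0, 50, 1.4, -3.24, 4.5, 0, 0, 3.0, 50, 1.7, -4.0, 4.5, 0, 0, 4.1, 50, 1.7, -4.0, 4.5, 0, 0, 4.1]}}

```text
clock: 9.13
eef_pos: [0.5189, 0.1744, 0.1989]
tool_rot: [3.139, 0.001, 0.6]
contact_force: [-0.0, 0.6, -1.7]
width: 0.0604
grasp_force: 66.3
```

Call:
{"api": "move_arm", "payload": {"plan": [50, 0.4, -0.8, 0, 0, 0, 0, 50, 0.8, -1.7, 0, 0, 0, 0, 50, 1.15, -2.6, 0, 0, 0, 0, 50, 1.5, -3.5, 0, 0, 0, 0, 50, 1.85, -4.4, 0, 0, 0, 0, 50, 2.2, -5.2, 0, 0, 0, 0, 50, 2.5, -5.8, 0, 0, 0, 0, 50, 2.6, -6.24, -0.5, 0, 0, 0, 50, 2.6, -6.24, -1.0, 0, 0, 0, 50, 2.6, -6.24, -1.3, 0, 0, 0]}}

```text
clock: 9.97
eef_pos: [0.6203, -0.0709, 0.1444]
tool_rot: [-3.139, 0.002, 0.596]
contact_force: [-0.9, 0.5, -2.0]
width: 0.0605
grasp_force: 66.3
```

Run:
```python
from h import *
o=observe()
t=snap('top','t3.png');s=snap('scene','s3.png')
o2=observe()
for o in(o,o2):print(o['clock'],*[[round(float(x),4) for x in o[k]] for k in('eef_pos','tool_rot','contact_force')],o['width'],o['grasp_force'])
print(o['joint_positions'].round(2))
r=lambda im,x,y,w,h,k:cv2.resize(im['pixels'][y:y+h,x:x+w,::-1],None,fx=k,fy=k,interpolation=cv2.INTER_CUBIC)
cv2.imwrite('pics/v3.png',np.hstack([r(t,265,150,66,100,6),r(s,245,165,66,100,6)]))
```

```text
9.9667 [0.6203, -0.0709, 0.1444] [-3.1394, 0.0022, 0.5959] [-0.9217, 0.5015, -1.9786] 0.06054528328466342 66.32284757914022
10.0667 [0.6185, -0.0693, 0.1431] [-3.1363, 0.0052, 0.5981] [-1.3592, 0.5078, -1.7812] 0.06054169656853264 66.30585192062426
[-0.15  0.25  1.82  0.    1.08  0.82]
```

View pics/v3.png

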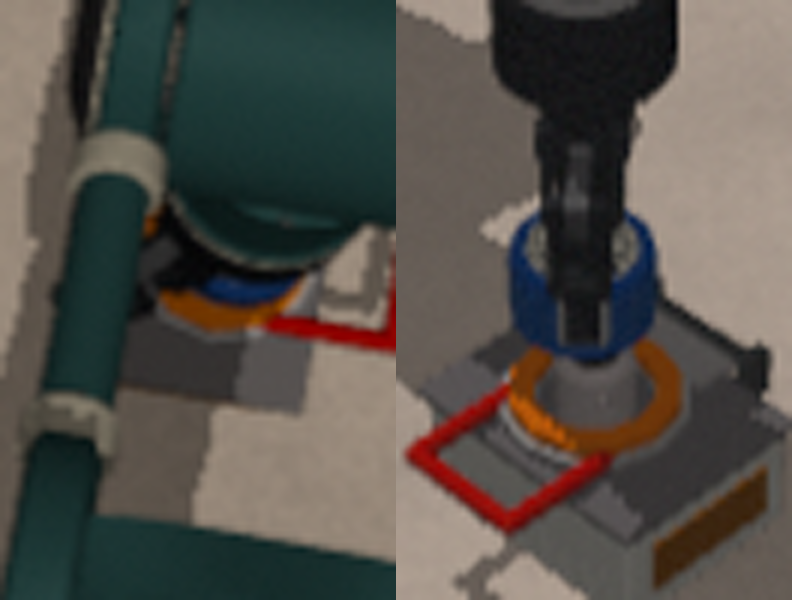

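The top view is blocked by the arm. The scene view shows the held cell with its side edges at u≈511 and 656 of the crop, above the neck. I'll project the expected outlines to compare.

Run:
```python
from h import *
S=pickle.load(open('cams.pkl','rb'))['scene']
def pr(P):
    q,_=cv2.projectPoints(np.array(P,float).reshape(-1,3),cv2.Rodrigues(S['world_to_cam'][:3,:3])[0],S['world_to_cam'][:3,3],S['mtx'],S['dist'])
    q=q.reshape(-1,2); return np.c_[(q[:,0]-245+.5)*6-.5+396,(q[:,1]-165+.5)*6-.5]
a=np.linspace(0,2*np.pi,200)
for c in [(.6198,-.0677)]:
    for z,r in((.126,.031),(.162,.031),(.098,.0145),(.085,.018),(.076,.038)):
        q=pr(np.c_[c[0]+r*np.cos(a),c[1]+r*np.sin(a),0*a+z]);print(z,q.min(0).round(0),q.max(0).round(0))
print(pr([[.6198,-.0677,.15],[.6298,-.0677,.15],[.6198,-.0577,.15]]))
# blue extents per row in s3
im=cv2.imread('pics/s3.png').astype(int)
for y in range(200,228,2):
    r=im[y,245:311]; m=np.nonzero((r[:,0]>1.6*r[:,2]+10))[0]; 
    if len(m):print(y,(y-165+.5)*6,(m.min())*6+396,(m.max()+1)*6+396)
```

```text
0.126 [521. 253.] [664. 348.]
0.162 [518. 190.] [664. 284.]
0.098 [560. 326.] [627. 371.]
0.085 [553. 342.] [635. 398.]
0.076 [508. 327.] [680. 445.]
[[591.69015955 257.67268996]
 [610.43809764 266.72931179]
 [605.81827435 245.40052707]]
202 225.0 522 642
204 237.0 516 648
206 249.0 510 654
208 261.0 510 654
210 273.0 510 654
212 285.0 510 654
214 297.0 510 654
216 309.0 516 654
218 321.0 516 654
220 333.0 522 642
222 345.0 540 630
224 357.0 576 612
```

Call:
{"api": "move_arm", "payload": {"plan": [50, 0.02, 0.07, 0, 0, 0, 0, 50, 0.02, 0.07, -0.2, 0, 0, 0, 50, 0.02, 0.07, -0.4, 0, 0, 0, 50, 0.02, 0.07, -0.6, 0, 0, 0, 50, 0.02, 0.07, -0.7, 0, 0, 0, 50, 0.02, 0.07, -0.8, 0, 0, 0, 50, 0.02, 0.07, -0.8, 0, 0, 0, 50, 0.02, 0.07, -0.8, 0, 0, 0], "newtons": 80}}

```text
clock: 10.73
eef_pos: [0.622, -0.0673, 0.1145]
tool_rot: [-3.141, 0.0, 0.599]
contact_force: [0.9, -0.1, -1.0]
width: 0.06
grasp_force: 89.5
```

```bash
cat > st.py <<'E'
from h import *
L=[]
for i in range(6):
    o=observe();L.append(np.r_[o['eef_pos']*1e3,o['tool_rot'],o['contact_force'],o['ft_torque'],o['width']*1e3,o['grasp_force']])
    if i<5: camera('wrist')
print(o['clock'],np.mean(L,0).round(3).tolist())
E
python3 st.py
```

```text
10.9833 [622.459, -67.44, 115.147, 2.094, -0.0, 0.598, 0.375, -0.272, -1.544, 0.025, 0.009, 0.012, 60.258, 89.527]
```

Call:
{"api": "move_arm", "payload": {"plan": [50, 0, 0, -0.06, 0, 0, 0, 50, 0, 0, -0.12, 0, 0, 0, 50, 0, 0, -0.17, 0, 0, 0, 50, 0, 0, -0.17, 0, 0, 0]}}

```text
clock: 11.32
eef_pos: [0.6217, -0.0672, 0.1073]
tool_rot: [-3.141, 0.001, 0.599]
contact_force: [0.5, 0.4, -2.2]
width: 0.06
grasp_force: 89.5
```

```bash
python3 st.py
```

```text
11.5667 [622.025, -67.308, 107.76, -2.094, 0.0, 0.599, -0.217, 0.139, -1.666, -0.01, 0.019, -0.003, 60.169, 89.527]
```

Call:
{"api": "move_arm", "payload": {"plan": [50, 0, 0, -0.04, 0, 0, 0, 50, 0, 0, -0.08, 0, 0, 0, 50, 0, 0, -0.12, 0, 0, 0, 50, 0, 0, -0.12, 0, 0, 0]}}

```text
clock: 11.9
eef_pos: [0.6219, -0.0673, 0.1027]
tool_rot: [-3.141, 0.001, 0.599]
contact_force: [-0.2, -0.2, -2.8]
width: 0.0603
grasp_force: 89.5
```

```bash
python3 st.py
```

```text
12.15 [622.089, -67.325, 103.067, -2.094, 0.0, 0.599, -0.033, 0.001, -1.986, 0.008, 0.003, -0.014, 60.193, 89.527]
```

Call:
{"api": "move_arm", "payload": {"plan": [50, 0, 0, -0.04, 0, 0, 0, 50, 0, 0, -0.08, 0, 0, 0, 50, 0, 0, -0.12, 0, 0, 0, 50, 0, 0, -0.12, 0, 0, 0]}}

```text
clock: 12.48
eef_pos: [0.6219, -0.0673, 0.0979]
tool_rot: [-3.141, 0.001, 0.599]
contact_force: [0.5, 0.3, -1.2]
width: 0.0601
grasp_force: 89.5
```

```bash
python3 st.py
```

```text
12.7333 [622.088, -67.32, 98.269, -2.094, 0.0, 0.599, 0.321, 0.051, -1.429, -0.006, -0.001, 0.011, 60.087, 89.527]
```

Call:
{"api": "move_arm", "payload": {"plan": [50, 0, 0, -0.04, 0, 0, 0, 50, 0, 0, -0.08, 0, 0, 0, 50, 0, 0, -0.12, 0, 0, 0, 50, 0, 0, -0.12, 0, 0, 0]}}

```text
clock: 13.07
eef_pos: [0.6226, -0.0674, 0.0943]
tool_rot: [3.141, -0.001, 0.598]
contact_force: [-1.1, 0.3, 4.1]
width: 0.0603
grasp_force: 90.1
```

```bash
python3 st.py
```

```text
13.3167 [622.618, -67.406, 94.317, 3.141, -0.001, 0.599, -1.092, 0.146, 4.01, 0.087, 0.221, 0.006, 60.276, 90.103]
```

Call:
{"api": "move_arm", "payload": {"plan": [50, 0, 0, -0.04, 0, 0, 0, 50, 0, 0, -0.08, 0, 0, 0, 50, 0, 0, -0.1, 0, 0, 0, 50, 0, 0, -0.1, 0, 0, 0], "newtons": 100}}

```text
clock: 13.65
eef_pos: [0.6227, -0.0674, 0.0911]
tool_rot: [3.141, -0.001, 0.599]
contact_force: [-2.5, -0.3, 9.8]
width: 0.0599
grasp_force: 109.0
```

```bash
python3 st.py
```

```text
13.9 [622.674, -67.396, 91.069, 3.141, -0.001, 0.599, -3.015, 0.014, 9.477, 0.157, 0.578, 0.008, 59.83, 109.005]
```

Call:
{"api": "move_arm", "payload": {"plan": [50, 0, 0, -0.04, 0, 0, 0, 50, 0, 0, -0.07, 0, 0, 0, 50, 0, 0, -0.1, 0, 0, 0, 50, 0, 0, -0.1, 0, 0, 0], "newtons": 120}}

```text
clock: 14.23
eef_pos: [0.6227, -0.0675, 0.0909]
tool_rot: [3.141, -0.001, 0.599]
contact_force: [-12.3, 1.8, 29.4]
width: 0.0593
grasp_force: 126.8
```

```bash
python3 st.py
```

```text
14.4833 [622.745, -67.432, 90.937, 3.141, -0.001, 0.599, -12.393, 1.246, 29.199, 0.569, 2.22, 0.061, 59.541, 126.738]
```

Call:
{"api": "move_arm", "payload": {"plan": [50, -0.03, 0, 0.01, 0, 0, 0, 50, -0.05, 0, 0.02, 0, 0, 0, 50, -0.05, 0, 0.02, 0, 0, 0, 50, -0.05, 0, 0.02, 0, 0, 0]}}

```text
clock: 14.82
eef_pos: [0.6226, -0.0674, 0.0911]
tool_rot: [3.138, -0.004, 0.598]
contact_force: [-4.2, 0.4, 21.5]
width: 0.0594
grasp_force: 125.6
```

```bash
python3 st.py
python3 - <<'E'
from h import *
t=snap('top','t4.png');s=snap('scene','s4.png')
r=lambda im,x,y,w,h,k:cv2.resize(im['pixels'][y:y+h,x:x+w,::-1],None,fx=k,fy=k,interpolation=cv2.INTER_CUBIC)
cv2.imwrite('pics/v4.png',r(s,235,165,90,80,7))
S=s
def pr(P):
    q,_=cv2.projectPoints(np.array(P,float).reshape(-1,3),cv2.Rodrigues(S['world_to_cam'][:3,:3])[0],S['world_to_cam'][:3,3],S['mtx'],S['dist'])
    q=q.reshape(-1,2); return np.c_[(q[:,0]-235+.5)*7-.5,(q[:,1]-165+.5)*7-.5]
a=np.linspace(0,2*np.pi,200)
for z,r_ in((.070,.031),(.106,.031),(.088,.031),(.124,.031),(.070,.038),(.076,.038)):
    q=pr(np.c_[.6198+r_*np.cos(a),-.0677+r_*np.sin(a),0*a+z]);print(z,r_,q.min(0).round(0),q.max(0).round(0))
E
```

```text
15.0667 [622.631, -67.398, 91.063, 3.139, -0.004, 0.598, -4.456, 0.705, 21.042, 0.566, 1.14, 0.028, 59.491, 125.618]
0.07 0.031 [220. 406.] [383. 518.]
0.106 0.031 [217. 336.] [383. 447.]
0.088 0.031 [218. 371.] [383. 482.]
0.124 0.031 [216. 300.] [383. 410.]
0.07 0.038 [201. 394.] [402. 531.]
0.076 0.038 [201. 382.] [402. 519.]
```

View pics/v4.png

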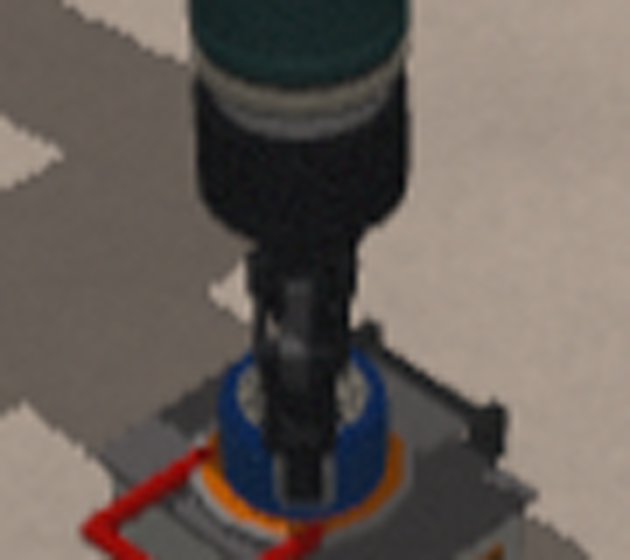

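The picture shows the cell seated: its lower edge is at about row 518, which matches a rim at 70 mm, and the orange seal is pressed flush around it. The push holds steady at 21 N against the stop, so I'm handing in.

```bash
python3 -c "
from workcell import *
print(job_done())"
```

```text
the job is handed in; nothing more can be done
None
```

I flipped the leaf over with its orange seal facing up, and set the blue cell over the neck. The cell dropped over the pin and is pushed fully home, still held in the gripper with about 21 N upward force; handed in at about 15 s, with no verdict shown.

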